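# Clamp the bone practice block and lock the clamp

### The arm

A 6-joint arm with a two-finger parallel gripper is mounted at the origin on the work surface. World frame = base frame: x ahead of the robot, y to its left, z up, the work surface at z = 0. Lengths are in m, angles in rad, forces in N, time in s.
With the tool pointing down it reaches from about 0.25 to 0.85 m from the base axis. Payload 12.5 kg.
Tool frame: the origin (TCP) lies on the centre line of the jaws, within the pads' length; the fingertips stand 22 mm ahead of it and the grasp point (between the pads) lies 3 mm ahead of it; z points along the fingers, y is the direction in which the jaws open and shut (so a half turn about z gives the same grasp; the last joint's range is limited). The gripper opens to 93 mm and grips with 3 to 60 N. Pads are 15 mm wide; open, the fingers measure 128 mm over their backs; the gripper's body (75 mm by 188 mm) begins 65 mm behind the grasp point.
Start: joints at [-1.372, 0.351, 1.652, -0, 1.139, -0.085], TCP at [0.154, -0.528, 0.241] pointing down, gripper open.
Joint ranges: [-2.75, 2.75], [-0.79, 2.1], [0.01, 2.65], [-1.57, 4.71], [0.07, 3.14], [-2.87, 2.87]. Speed limits (rad/s): [2.22, 2.22, 2.79, 3.14, 3.14, 3.14].

### API

Orientations are given as [roll, pitch, yaw] about the fixed x, y, z axes, in that order (R = Rz(yaw) Ry(pitch) Rx(roll)).
In Python, from workcell import r gives the robot as it stands. The module is installed in compiled form; this text tells all that it offers.
- The arm moves only by the tool servo_tool, never from a script. Its argument "deltas" is a list of rows, each an object of numbers: "x", "y", "z": the shift along the tool's x, y, z in mm; "wx", "wy", "wz": the turn, a rotation vector about the tool's x, y, z in rad. A call has exactly 5 rows; each row shifts and turns the commanded pose from where the row before left it, along the tool's axes as they then stand; what a row does not reach is not made up. A row lasts 1/10 s, in which the tool goes at most 50 mm and 8.59 degrees, less where a joint would pass 70% of its speed; a pose out of reach is approached as far as the arm can. A call with a gripper value outside its range is refused whole. "gripper" is the closure, from 0 (fully open) to 1 (shut), set as the call begins (left out, the last holds). The fingers move at their own pace and stop on an object; "grip_force" is the grip in N (left out, the last holds). Time passes only in rows, so rows that do not move let the fingers close, or fill a call up. It gives the time, the measured TCP pose, the force and the opening at its end, in the units of the state.
- r.observe(): the state, without advancing time (a new reading comes with each control period).
- r.grab_frame(name): name is "scene" or "top" or "wrist"; returns a dict with "image" (480x640x3 uint8, red, green, blue), "z_map" (480x640 float32, m along the optical axis (not along the pixel's ray), 0 where there is no reading), "fx", "fy", "cx", "cy" (pixels), "k1" (the pictures are not rectified: a ray, as slopes to the right and down, at radius r is drawn at 1 + k1 r^2 times it, then the intrinsics apply), "rvec" (rotation vector, rad) and "tvec" (3), from world to camera coordinates, as OpenCV has them; the wrist camera has in their place "T_tool_cam" (4x4, takes a point from camera to tool coordinates, whose origin is the TCP and whose axes are the flange's). Camera axes: x right, y down, z forward; pixel columns grow to the right and rows downward; lengths in m; the calibration is good to about 2 mm. A picture is of the moment at which its call begins: read the wrist's pose just before it.
- r.hand_in(): hands the job in, once; it reports no verdict.
The state is a dict: "time_s": time; "joint_positions": joint angles; "qd": joint speeds; "tau": joint torques, N m; "tool_pos": TCP position; "eef_rot": TCP orientation; "contact_force": force on the tool from outside, world axes, zero at the start; "torque": the same for the moment, N m; "grip_width": finger opening in m.
Only numpy, scipy, OpenCV 4.12 (cv2) and the standard library are available. Lean on these libraries where they do the work, as an engineer would, in place of code of your own. Each camera call takes 0.05 s, during which the arm holds its last target.

### The job

Wind the red hand crank clockwise until the bench clamp holds the bone practice block and its sprung jaw face is pushed about halfway in (never all the way). Then turn the black lock knob to the red mark and only then pull it straight up until it is fully out. Let go of everything and leave the other things on the table where they are.

Things in the scene. Friction and masses are not known exactly. Their poses are not given: they have to be found in the camera images.
- clamp: Blue and grey bench clamp, 160 x 480 x 72 mm, fixed to the table, place and yaw differ each time. Origin: centre of its underside; x away from the robot at yaw 0, y along it to the crank end, z up. Bed top 22 mm up; gearbox, jaws, lock housing 72 mm. Crank at y = +180 mm, moving jaw closes towards -y, fixed jaw's face at y = -87 mm, lock knob at y = -190 mm (all at x = 0).
- crank_axis (a point): Point on the crank's vertical axis at the grip's height, 120 mm above the table. Fixed to the clamp, axes as the clamp's.
- crank_grip (a point): Centre of the red crank grip, 120 mm above the table, 60 mm from the crank axis. A flat upright paddle, rigid on the arm (it does not spin), so a hand holding it must turn with it: 36 mm long radially, 14 mm thick, from 90 to 138 mm above the table; the steel arm below tops out at 91 mm. Site x points outward from the axis along arm and paddle, y across its thickness, z up.
- crank (a joint): Turn of the crank in rad from the open stop, growing clockwise seen from above, which closes the clamp: 1 rad moves the jaw 7 mm. Starts at 0 to 2.4 (at 0 the arm points along the clamp's +x); the block is well held near 8.8, so about 6.4 to 8.8 rad are needed. It stays where it is left. Friction 0.55 Nm: about 9 N at the grip, rising to 13 N with the face half in, 17 N fully in.
- face (a point): Centre of the moving jaw's rubber face, 47 mm above the table, axes as the clamp's; it presses towards -y of the clamp.
- jaw_face (a joint): How far the moving jaw's sprung aluminium face is pushed back towards its blue jaw block, in m: 0 free (20 mm gap behind it, with two brass pins), 0.020 bottomed. Spring 3.5 N per mm. Near 0 until the block is gripped, then grows 7 mm per rad of crank. Halfway is 0.010; 0.005 to 0.015 is a good hold, 0.018 overtight.
- bone_block: Loose skin-coloured resin block with a cream bone on top, 100 x 88 x 48 mm (x, y, z; bone up to 70 mm), 0.5 kg, standing on the clamp's bed between the jaws, which grip its 88 mm width. Origin: centre of its underside. Its place and yaw vary a little; the jaws push it square, so it need not be handled.
- lock_axis (a point): Point on the lock knob's vertical axis, 72 mm above the table on top of the lock housing, axes as the clamp's. The red mark lies 57 mm from it towards -x of the clamp.
- lock_grip (a point): Centre of the black lock knob's bar grip: 60 mm long, 15 mm thick, 34 mm high, its centre 105 mm above the table when pushed in. Site x lies along the bar, y across its thickness; the white pointer line is on its -x half and points along -x of the point, towards the red mark when turned there.
- lock_turn (a joint): Turn of the lock knob in rad, growing anticlockwise seen from above; 0 = white pointer at the red mark (bar along the clamp's x). Starts 0.8 to 1.5, so it turns clockwise to the mark; no stop at the mark (stops at -0.6 and 1.8). Friction 0.08 Nm. At the mark means within about 0.2.
- lock_pull (a joint): How far the lock knob is pulled up, in m: 0 pushed in (as it starts), 0.014 fully out against its stop. Friction 5 N holds it where it is left.
- steel_bowl: Bystander: steel bowl, 110 mm across, 45 mm high; origin under its centre.
- needle_holder: Bystander: steel needle holder lying flat, about 180 mm long along its x, 75 mm wide; origin near its middle.
- packet_box: Bystander: small green box, 90 x 60 x 35 mm; origin under its centre.
- glove_box: Bystander: blue glove box, 120 x 220 x 70 mm; origin under its centre.
Mind the look-alikes: they are no part of the job. What is meant by the bone_block is not blue or green, and is the smaller of those in its own colour.

How it is judged:
By the outcome, as a careful person would: the job done as asked, in the order asked, and still so for the second after the job is handed in, with the robot touching nothing.
It also fails if it takes over 72 s, if anything falls off the work surface, if the arm or the gripper's body presses on something with over 40 N, if the wrist force passes 120 N, or if a joint passes its speed limit or range.

## Working session

There is one attempt and no reset: what is moved stays moved. The work goes in short steps, Python scripts to look and compute and a tool call to move; the robot and the scene stay as the last step left them, time stands still between calls to the robot, and variables do not carry over. Pictures are saved under pics/ and viewed, and the job is handed in when it is done.

Besides the shell and the picture viewer there is one more tool, called after "Call:" as name(argument=value, ...), one argument or row to a line, values as JSON. servo_tool: Moves the arm, as the interface text tells. Its arguments: {"type":"object","properties":{"deltas":{"type":"array"},"gripper":{"type":"number"},"grip_force":{"type":"number"}},"required":["deltas"]}

```bash
mkdir -p pics; cat > h.py <<'E'
import numpy as np, cv2
from workcell import r
def save(n,im): cv2.imwrite('pics/'+n+'.png',cv2.cvtColor(im,cv2.COLOR_RGB2BGR))
E
python3 - <<'E'
from h import *
import pickle
print(r.observe())
for n in ['scene','top']:
    f=r.grab_frame(n); pickle.dump(f,open(n+'.pkl','wb')); save(n+'0',f['image'])
    print(n,{k:f[k] for k in f if k not in('image','z_map')}, (f['z_map']>0).mean())
E
```

```text
{'time_s': 0.0, 'joint_positions': array([-1.37161170e+00,  3.51229522e-01,  1.65245324e+00, -2.50093819e-05,
        1.13910120e+00, -8.46013225e-02]), 'qd': array([ 0.0007783 ,  0.00056345,  0.00188284, -0.00054641, -0.00043268,
        0.0006671 ]), 'tau': array([ 2.81633016e-03, -4.97320962e+01, -2.85252464e+01,  7.00862613e-02,
        2.57252133e-02, -1.10439091e-04]), 'tool_pos': array([ 0.15394756, -0.52766703,  0.24009401]), 'eef_rot': array([-3.14040368e+00, -7.80452878e-05,  2.83796382e-01]), 'contact_force': array([-0.29378801,  0.52059898, -0.14059074]), 'torque': array([0.02983026, 0.0183585 , 0.01602191]), 'grip_width': 0.0929054967379522}
scene {'fx': 547.6673127346772, 'fy': 547.6673127346772, 'cx': 313.98888838818453, 'cy': 237.67719202897996, 'k1': -0.05233244992862995, 'rvec': array([ 1.79357484,  1.48224967, -0.71292263]), 'tvec': array([-0.15962527, -0.25137079,  1.90579966])} 0.99591796875
top {'fx': 593.1460470953632, 'fy': 593.1460470953632, 'cx': 314.6282743071674, 'cy': 231.52307282795977, 'k1': -0.19306578211203201, 'rvec': array([ 2.12123854, -2.18409195,  0.11860783]), 'tvec': array([0.08606494, 0.5410766 , 1.69333946])} 0.9960384114583334
```

View pics/top0.png

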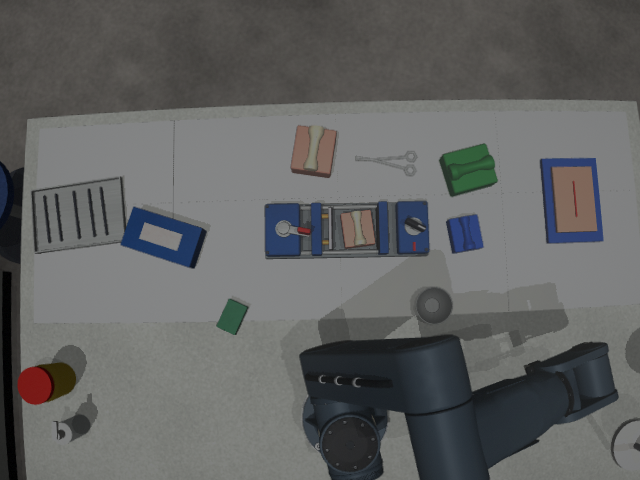

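View pics/scene0.png

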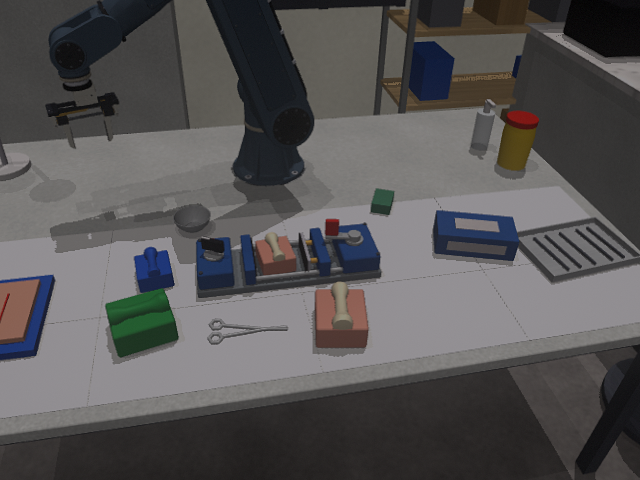

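Candidates for the bone block are:
- skin-coloured in the clamp, top view (358,228)
- larger skin-coloured (315,150)
- green (468,168)
- blue (465,232)
- flat pad (572,200)

I choose the one in the clamp at (358,228). The crank grip is red at (305,230) and the lock knob is at (414,224), with its red mark at (414,246).

```bash
cat >> h.py <<'E'
import pickle
def und(f,uv):
    uv=np.asarray(uv,float).reshape(-1,2)
    d=np.c_[(uv[:,0]-f['cx'])/f['fx'],(uv[:,1]-f['cy'])/f['fy']]
    s=d.copy()
    for _ in range(20): s=d/(1+f['k1']*(s**2).sum(1,keepdims=True))
    return s
def cw(f):
    if 'T_tool_cam' in f: # needs f['Twt']
        T=f['Twt']@f['T_tool_cam']; return T[:3,:3],T[:3,3]
    R=cv2.Rodrigues(f['rvec'])[0]; return R.T,-R.T@f['tvec']
def onplane(f,uv,z):
    s=und(f,uv); R,c=cw(f); d=np.c_[s,np.ones(len(s))]@R.T
    return c+d*((z-c[2])/d[:,2])[:,None]
def cloud(f):
    v,u=np.mgrid[:480,:640]; s=und(f,np.c_[u.ravel(),v.ravel()]); R,c=cw(f)
    z=f['z_map'].ravel()
    return ((np.c_[s,np.ones(len(s))]*z[:,None])@R.T+c).reshape(480,640,3)
def wrist(n):
    from scipy.spatial.transform import Rotation as Ro
    o=r.observe(); f=r.grab_frame('wrist'); T=np.eye(4)
    T[:3,:3]=Ro.from_euler('xyz',o['eef_rot']).as_matrix(); T[:3,3]=o['tool_pos']; f['Twt']=T
    pickle.dump(f,open(n+'.pkl','wb')); save(n,f['image']); return f
def load(n): return pickle.load(open(n+'.pkl','rb'))
E
python3 - <<'E'
from h import *
f=load('top'); im=f['image']
save('crop0',cv2.resize(im[190:270,250:440],None,fx=4,fy=4,interpolation=cv2.INTER_CUBIC))
P=cloud(f)
hsv=cv2.cvtColor(im,cv2.COLOR_RGB2HSV)
H,S,V=[hsv[...,i].astype(int) for i in range(3)]
m=(H>100)&(H<130)&(S>100)
n,l,st,ce=cv2.connectedComponentsWithStats(m.astype(np.uint8))
for i in range(1,n):
    if st[i,4]>100: 
        p=P[l==i]; print(st[i],ce[i].round(1),np.median(p,0).round(3))
        c=cv2.boxPoints(cv2.minAreaRect(np.argwhere(l==i)[:,::-1].astype(np.float32)))
        if 260<ce[i][0]<430: print(onplane(f,c,.072).round(4).tolist())
m=((H<8)|(H>172))&(S>150)&(V>60)
n,l,st,ce=cv2.connectedComponentsWithStats(m.astype(np.uint8))
for i in range(1,n):
    if st[i,4]>5: print('red',st[i],ce[i].round(1),np.median(P[l==i],0).round(3), onplane(f,ce[i],.138).round(4),onplane(f,ce[i],.072).round(4))
E
```

```text
[ 542  158   61   85 1796] [569.4 201.9] [ 0.605 -0.697  0.022]
[  0 162  14  67 663] [  5.2 194.3] [ 0.745  1.194 -0.229]
[311 203  11  52 502] [315.9 228.3] [0.549 0.066 0.072]
[[0.6212, 0.0797, 0.072], [0.6211, 0.0521, 0.072], [0.474, 0.0522, 0.072], [0.474, 0.0794, 0.072]]
[379 202  10  51 422] [383.1 227. ] [ 0.546 -0.125  0.072]
[[0.6183, -0.1145, 0.072], [0.6184, -0.1385, 0.072], [0.4739, -0.1369, 0.072], [0.4739, -0.1131, 0.072]]
[ 397  202   32   51 1164] [412.1 226.7] [ 0.542 -0.207  0.072]
[[0.6168, -0.1686, 0.072], [0.6171, -0.2561, 0.072], [0.4707, -0.253, 0.072], [0.4707, -0.1664, 0.072]]
[ 265  204   35   52 1389] [281.6 229.4] [0.544 0.166 0.072]
[[0.6221, 0.2109, 0.072], [0.6216, 0.1148, 0.072], [0.4748, 0.1146, 0.072], [0.475, 0.2097, 0.072]]
[ 121  207   84   61 2379] [163.9 237.4] [0.533 0.501 0.07 ]
[449 215  34  37 978] [465.4 233.1] [ 0.523 -0.365  0.051]
red [574 187   1   7   7] [574. 190.] [ 0.646 -0.721  0.035] [[ 0.6278 -0.6755  0.138 ]] [[ 0.6399 -0.7054  0.072 ]]
red [575 198   1   7   7] [575. 201.] [ 0.612 -0.72   0.041] [[ 0.5959 -0.6756  0.138 ]] [[ 0.6067 -0.7054  0.072 ]]
red [576 209   1   7   7] [576. 212.] [ 0.578 -0.721  0.039] [[ 0.5641 -0.6757  0.138 ]] [[ 0.5736 -0.7056  0.072 ]]
red [298 227  12   6  49] [303.6 229.7] [0.536 0.098 0.138] [[0.5364 0.0993 0.138 ]] [[0.5448 0.1012 0.072 ]]
red [414 242   1   9   9] [414. 246.] [ 0.488 -0.211  0.078] [[ 0.4825 -0.2014  0.138 ]] [[ 0.4886 -0.2118  0.072 ]]
red [  17  367   35   37 1011] [ 34.2 385.2] [0.12  0.857 0.18 ] [[0.1142 0.8792 0.138 ]] [[0.1052 0.9131 0.072 ]]
```

View pics/crop0.png

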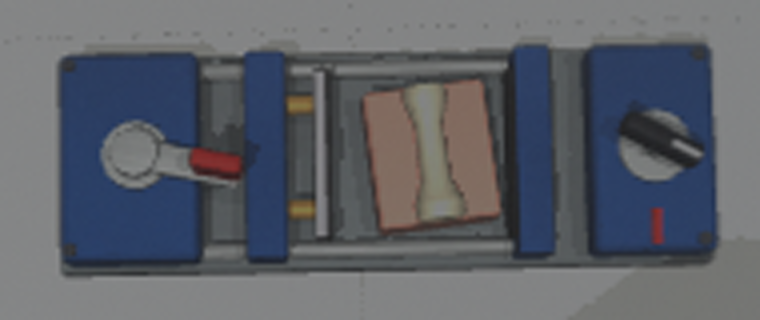

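The crop confirms it. The smaller skin-coloured block sits between the jaws, the crank arm points along the clamp's -y (about 1.6 rad), and the white pointer tip is at the lower right of the knob.

```bash
cat >> h.py <<'E'
def plan(tx,ty,tz,psi,n,cur=None):
    """rows in tool axes, tool down; psi unwrapped"""
    o=r.observe(); p=o['tool_pos']; y0=o['eef_rot'][2]
    if cur is not None: y0=cur
    T=np.array([tx,ty,tz]); d=(T-p)/n; out=[]; dps=(psi-y0)/n
    for i in range(n):
        a=y0+dps*i
        x=d[0]*np.cos(a)+d[1]*np.sin(a); y=d[0]*np.sin(a)-d[1]*np.cos(a)
        out.append((round(x*1e3,1),round(y*1e3,1),round(-d[2]*1e3,1),round(-dps,3)))
    print('from',p.round(4),round(y0,3)); 
    for q in out: print(q)
E
python3 - <<'E'
from h import *
f=r.grab_frame('wrist'); print(f['T_tool_cam'].round(3),f['fx'],f['k1'])
plan(.46,-.02,.40,1.57,15)
E
```

```text
[[-0.    -0.963 -0.27   0.074]
 [ 1.    -0.     0.    -0.   ]
 [-0.001 -0.27   0.963 -0.146]
 [ 0.     0.     0.     1.   ]] 344.86627879897776 -0.054713625129182146
from [ 0.154  -0.5278  0.2402] 0.284
(np.float64(29.1), np.float64(-26.8), np.float64(-10.7), np.float64(-0.086))
(np.float64(31.3), np.float64(-24.2), np.float64(-10.7), np.float64(-0.086))
(np.float64(33.2), np.float64(-21.4), np.float64(-10.7), np.float64(-0.086))
(np.float64(34.9), np.float64(-18.5), np.float64(-10.7), np.float64(-0.086))
(np.float64(36.4), np.float64(-15.4), np.float64(-10.7), np.float64(-0.086))
(np.float64(37.6), np.float64(-12.3), np.float64(-10.7), np.float64(-0.086))
(np.float64(38.5), np.float64(-9.0), np.float64(-10.7), np.float64(-0.086))
(np.float64(39.1), np.float64(-5.7), np.float64(-10.7), np.float64(-0.086))
(np.float64(39.5), np.float64(-2.3), np.float64(-10.7), np.float64(-0.086))
(np.float64(39.5), np.float64(1.1), np.float64(-10.7), np.float64(-0.086))
(np.float64(39.3), np.float64(4.5), np.float64(-10.7), np.float64(-0.086))
(np.float64(38.7), np.float64(7.8), np.float64(-10.7), np.float64(-0.086))
(np.float64(37.9), np.float64(11.1), np.float64(-10.7), np.float64(-0.086))
(np.float64(36.8), np.float64(14.3), np.float64(-10.7), np.float64(-0.086))
(np.float64(35.5), np.float64(17.4), np.float64(-10.7), np.float64(-0.086))
```

```bash
python3 - <<'E' | sed 's/np.float64//g'
from h import *
plan(.51,-.02,.30,3.14,20)
E
```

```text
from [ 0.154  -0.5278  0.2402] 0.284
((24.2), (-19.4), (-3.0), (-0.143))
((26.7), (-15.7), (-3.0), (-0.143))
((28.7), (-11.8), (-3.0), (-0.143))
((30.1), (-7.6), (-3.0), (-0.143))
((30.8), (-3.2), (-3.0), (-0.143))
((31.0), (1.2), (-3.0), (-0.143))
((30.5), (5.6), (-3.0), (-0.143))
((29.4), (9.9), (-3.0), (-0.143))
((27.7), (14.0), (-3.0), (-0.143))
((25.4), (17.8), (-3.0), (-0.143))
((22.6), (21.2), (-3.0), (-0.143))
((19.4), (24.2), (-3.0), (-0.143))
((15.7), (26.7), (-3.0), (-0.143))
((11.8), (28.7), (-3.0), (-0.143))
((7.6), (30.1), (-3.0), (-0.143))
((3.2), (30.8), (-3.0), (-0.143))
((-1.2), (31.0), (-3.0), (-0.143))
((-5.6), (30.5), (-3.0), (-0.143))
((-9.9), (29.4), (-3.0), (-0.143))
((-14.0), (27.7), (-3.0), (-0.143))
```

Call:
servo_tool(
  deltas=[
    {"x":24.2,"y":-19.4,"z":-3,"wz":-0.143},
    {"x":26.7,"y":-15.7,"z":-3,"wz":-0.143},
    {"x":28.7,"y":-11.8,"z":-3,"wz":-0.143},
    {"x":30.1,"y":-7.6,"z":-3,"wz":-0.143},
    {"x":30.8,"y":-3.2,"z":-3,"wz":-0.143},
  ],
  gripper=0,
)

```text
invalid input at $.deltas[0]: expected keys x, y, z, wx, wy, wz
```

Call:
servo_tool(
  deltas=[
    {"x":31,"y":1.2,"z":-3,"wz":-0.143},
    {"x":30.5,"y":5.6,"z":-3,"wz":-0.143},
    {"x":29.4,"y":9.9,"z":-3,"wz":-0.143},
    {"x":27.7,"y":14,"z":-3,"wz":-0.143},
    {"x":25.4,"y":17.8,"z":-3,"wz":-0.143},
  ],
)

```text
invalid input at $.deltas[0]: expected keys x, y, z, wx, wy, wz
```

Call:
servo_tool(
  deltas=[
    {"x":22.6,"y":21.2,"z":-3,"wz":-0.143},
    {"x":19.4,"y":24.2,"z":-3,"wz":-0.143},
    {"x":15.7,"y":26.7,"z":-3,"wz":-0.143},
    {"x":11.8,"y":28.7,"z":-3,"wz":-0.143},
    {"x":7.6,"y":30.1,"z":-3,"wz":-0.143},
  ],
)

```text
invalid input at $.deltas[0]: expected keys x, y, z, wx, wy, wz
```

Call:
servo_tool(
  deltas=[
    {"x":3.2,"y":30.8,"z":-3,"wz":-0.143},
    {"x":-1.2,"y":31,"z":-3,"wz":-0.143},
    {"x":-5.6,"y":30.5,"z":-3,"wz":-0.143},
    {"x":-9.9,"y":29.4,"z":-3,"wz":-0.143},
    {"x":-14,"y":27.7,"z":-3,"wz":-0.143},
  ],
)

```text
invalid input at $.deltas[0]: expected keys x, y, z, wx, wy, wz
```

All six keys are required, so I'll resend the moves with them. Nothing moved.

Call:
servo_tool(
  deltas=[
    {"x":24.2,"y":-19.4,"z":-3,"wx":0,"wy":0,"wz":-0.143},
    {"x":26.7,"y":-15.7,"z":-3,"wx":0,"wy":0,"wz":-0.143},
    {"x":28.7,"y":-11.8,"z":-3,"wx":0,"wy":0,"wz":-0.143},
    {"x":30.1,"y":-7.6,"z":-3,"wx":0,"wy":0,"wz":-0.143},
    {"x":30.8,"y":-3.2,"z":-3,"wx":0,"wy":0,"wz":-0.143},
  ],
  gripper=0,
)

```text
time_s: 0.65
tool_pos: [0.2435, -0.3998, 0.2556]
eef_rot: [-3.141, -0.0, 1.004]
contact_force: [0.4, -0.2, 0.4]
grip_width: 0.0934
```

Call:
servo_tool(
  deltas=[
    {"x":31,"y":1.2,"z":-3,"wx":0,"wy":0,"wz":-0.143},
    {"x":30.5,"y":5.6,"z":-3,"wx":0,"wy":0,"wz":-0.143},
    {"x":29.4,"y":9.9,"z":-3,"wx":0,"wy":0,"wz":-0.143},
    {"x":27.7,"y":14,"z":-3,"wx":0,"wy":0,"wz":-0.143},
    {"x":25.4,"y":17.8,"z":-3,"wx":0,"wy":0,"wz":-0.143},
  ],
)

```text
time_s: 1.15
tool_pos: [0.3324, -0.2728, 0.2707]
eef_rot: [-3.142, -0.0, 1.72]
contact_force: [0.3, -0.5, 0.1]
grip_width: 0.0931
```

Call:
servo_tool(
  deltas=[
    {"x":22.6,"y":21.2,"z":-3,"wx":0,"wy":0,"wz":-0.143},
    {"x":19.4,"y":24.2,"z":-3,"wx":0,"wy":0,"wz":-0.143},
    {"x":15.7,"y":26.7,"z":-3,"wx":0,"wy":0,"wz":-0.143},
    {"x":11.8,"y":28.7,"z":-3,"wx":0,"wy":0,"wz":-0.143},
    {"x":7.6,"y":30.1,"z":-3,"wx":0,"wy":0,"wz":-0.143},
  ],
)

```text
time_s: 1.65
tool_pos: [0.4212, -0.1456, 0.2857]
eef_rot: [-3.142, -0.0, 2.435]
contact_force: [-0.6, -0.2, 0.2]
grip_width: 0.0932
```

Call:
servo_tool(
  deltas=[
    {"x":3.2,"y":30.8,"z":-3,"wx":0,"wy":0,"wz":-0.143},
    {"x":-1.2,"y":31,"z":-3,"wx":0,"wy":0,"wz":-0.143},
    {"x":-5.6,"y":30.5,"z":-3,"wx":0,"wy":0,"wz":-0.143},
    {"x":-9.9,"y":29.4,"z":-3,"wx":0,"wy":0,"wz":-0.143},
    {"x":-14,"y":27.7,"z":-3,"wx":0,"wy":0,"wz":-0.143},
  ],
)

```text
time_s: 2.15
tool_pos: [0.5099, -0.0184, 0.3006]
eef_rot: [-3.142, -0.0, -3.133]
contact_force: [0.5, 0.3, 0.6]
grip_width: 0.093
```

```bash
python3 - <<'E'
from h import *
f=wrist('w1'); print(r.observe()['joint_positions'].round(3))
P=cloud(f); im=f['image']; hsv=cv2.cvtColor(im,cv2.COLOR_RGB2HSV)
H,S,V=[hsv[...,i].astype(int) for i in range(3)]
m=(H>100)&(H<130)&(S>100)
n,l,st,ce=cv2.connectedComponentsWithStats(m.astype(np.uint8))
for i in range(1,n):
    if st[i,4]>300: print(st[i],ce[i].round(1),np.median(P[l==i],0).round(3))
m=((H<8)|(H>172))&(S>150)&(V>50)
n,l,st,ce=cv2.connectedComponentsWithStats(m.astype(np.uint8))
for i in range(1,n):
    if st[i,4]>15: print('red',st[i],ce[i].round(1),np.median(P[l==i],0).round(4))
E
```

```text
[-1.220e-01  2.220e-01  1.672e+00  1.000e-03  1.247e+00 -1.712e+00]
[ 424  183   98  124 7308] [475.9 238.1] [0.52  0.167 0.074]
[ 109  184   91  120 6449] [158.6 241. ] [ 0.531 -0.19   0.074]
[ 210  184   28  122 2138] [224.5 239.7] [ 0.537 -0.119  0.074]
[ 375  184   33  125 2934] [390.6 243.5] [0.54  0.068 0.074]
[   0  189   92   76 5066] [ 41.9 227.2] [ 0.531 -0.352  0.05 ]
[619 195  21  51 556] [632.3 225.2] [0.53  0.404 0.02 ]
red [141 194   4  14  36] [142.3 200.7] [ 0.4936 -0.2079  0.0748]
red [419 239  38  27 595] [438.  253.4] [0.532  0.0996 0.1387]
```

View pics/w1.png

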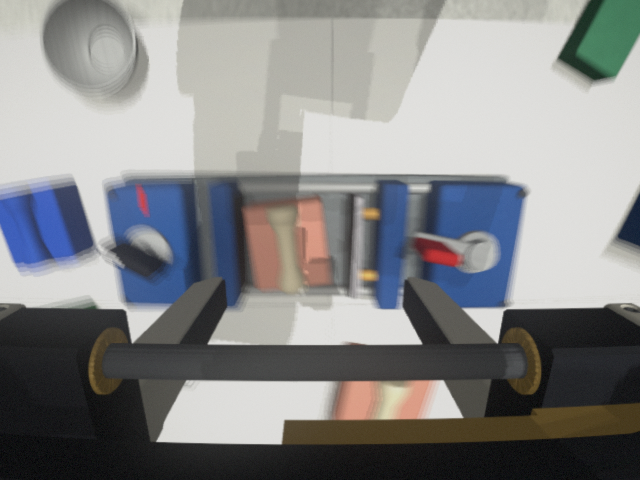

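The view shows the clamp well: crank hub near (478,252), red paddle (437,250), knob (140,250), red mark (142,200). It's blurred, so I'll take a second frame.

```bash
python3 - <<'E'
from h import *
f=wrist('w2'); print(r.observe()['qd'].round(3))
P=cloud(f); im=f['image']; hsv=cv2.cvtColor(im,cv2.COLOR_RGB2HSV)
H,S,V=[hsv[...,i].astype(int) for i in range(3)]
m=(H>100)&(H<130)&(S>100)&(abs(P[...,2]-.073)<.008)
n,l,st,ce=cv2.connectedComponentsWithStats(m.astype(np.uint8))
for i in range(1,n):
    if st[i,4]>300:
        c,_=cv2.findContours((l==i).astype(np.uint8),cv2.RETR_EXTERNAL,cv2.CHAIN_APPROX_NONE)
        q=onplane(f,max(c,key=len)[:,0],.072)[:,:2]
        (cx,cy),wh,a=cv2.minAreaRect((q*1000).astype(np.float32))
        print(ce[i].round(0),'top rect',cx,cy,wh,a,np.median(P[l==i],0).round(3))
m=((H<8)|(H>172))&(S>150)&(V>50)
n,l,st,ce=cv2.connectedComponentsWithStats(m.astype(np.uint8))
for i in range(1,n):
    if st[i,4]>15: print('red',st[i],ce[i].round(1),np.median(P[l==i],0).round(4))
# grip top, hub, knob by height
for nm,x0,x1,z0,z1 in(('grip',380,520,.132,.145),('hub',400,520,.082,.11),('knob',90,200,.115,.13)):
    k=np.zeros((480,640),bool); k[180:310,x0:x1]=1
    k&=(P[...,2]>z0)&(P[...,2]<z1)
    q=P[k]; (cx,cy),wh,a=cv2.minAreaRect((q[:,:2]*1000).astype(np.float32)); print(nm,k.sum(),q.mean(0).round(4),cx,cy,wh,a, 'pca',np.linalg.eigh(np.cov(q[:,:2].T))[1][:,1])
save('w2z',cv2.resize(im[160:320,80:540],None,fx=1.7,fy=1.7))
E
```

```text
[-0.054 -0.024  0.049 -0.015 -0.005  0.089]
[148. 234.] top rect 542.4158935546875 -208.62718200683594 (90.58213806152344, 146.87757873535156) 89.35757446289062 [ 0.523 -0.198  0.074]
[217. 229.] top rect 544.5997924804688 -125.46762084960938 (24.675384521484375, 146.18634033203125) 89.16767120361328 [ 0.529 -0.124  0.074]
[  7. 190.] top rect 487.9880676269531 -365.2559509277344 (18.494617462158203, 27.65705108642578) 77.52861785888672 [ 0.488 -0.369  0.068]
[385. 243.] top rect 547.2356567382812 65.12678527832031 (28.674449920654297, 147.4853515625) 89.09159088134766 [0.542 0.065 0.074]
[473. 238.] top rect 547.248046875 160.4935302734375 (99.53153228759766, 147.86793518066406) 88.82246398925781 [0.522 0.168 0.074]
red [133 180   7  22 123] [136.  190.5] [ 0.4864 -0.2109  0.0755]
red [412 237  41  29 631] [432.6 252.4] [0.5324 0.0972 0.1387]
grip 560 [0.5345 0.0983 0.1385] 535.5805053710938 99.34272766113281 (36.31929397583008, 14.316022872924805) 77.40339660644531 pca [0.20560756 0.97863452]
hub 1520 [0.5413 0.139  0.0947] 544.137451171875 130.2900848388672 (100.54230499267578, 45.85848617553711) 78.885498046875 pca [0.28582325 0.95828235]
knob 976 [ 0.5431 -0.209   0.1223] 544.05126953125 -210.5733642578125 (59.71044158935547, 15.190972328186035) 60.67299270629883 pca [0.49456752 0.86913921]
```

View pics/w2z.png

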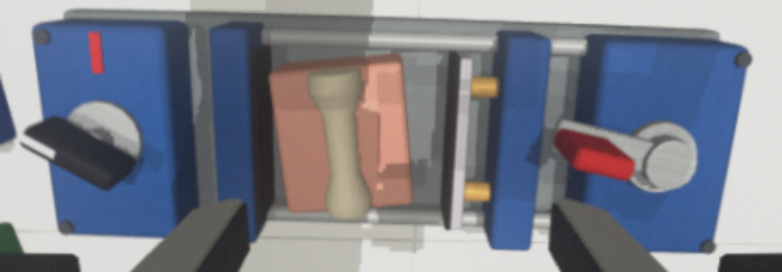

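```bash
python3 - <<'E' | sed 's/np.float64//g'
from h import *
plan(.5357,.0995,.18,4.493,10,cur=r.observe()['eef_rot'][2]%(2*np.pi))
E
```

```text
from [ 0.5106 -0.0173  0.3006] 3.151
((-2.6), (11.7), (12.1), (-0.134))
((-4.2), (11.2), (12.1), (-0.134))
((-5.6), (10.6), (12.1), (-0.134))
((-7.0), (9.7), (12.1), (-0.134))
((-8.2), (8.7), (12.1), (-0.134))
((-9.3), (7.5), (12.1), (-0.134))
((-10.2), (6.2), (12.1), (-0.134))
((-11.0), (4.8), (12.1), (-0.134))
((-11.5), (3.3), (12.1), (-0.134))
((-11.8), (1.7), (12.1), (-0.134))
```

Call:
servo_tool(
  deltas=[
    {"x":-2.6,"y":11.7,"z":12.1,"wx":0,"wy":0,"wz":-0.134},
    {"x":-4.2,"y":11.2,"z":12.1,"wx":0,"wy":0,"wz":-0.134},
    {"x":-5.6,"y":10.6,"z":12.1,"wx":0,"wy":0,"wz":-0.134},
    {"x":-7,"y":9.7,"z":12.1,"wx":0,"wy":0,"wz":-0.134},
    {"x":-8.2,"y":8.7,"z":12.1,"wx":0,"wy":0,"wz":-0.134},
  ],
)

```text
time_s: 2.75
tool_pos: [0.522, 0.0387, 0.2395]
eef_rot: [3.141, -0.0, -2.466]
contact_force: [-0.2, 0.2, 0.2]
grip_width: 0.0929
```

Call:
servo_tool(
  deltas=[
    {"x":-9.3,"y":7.5,"z":12.1,"wx":0,"wy":0,"wz":-0.134},
    {"x":-10.2,"y":6.2,"z":12.1,"wx":0,"wy":0,"wz":-0.134},
    {"x":-11,"y":4.8,"z":12.1,"wx":0,"wy":0,"wz":-0.134},
    {"x":-11.5,"y":3.3,"z":12.1,"wx":0,"wy":0,"wz":-0.134},
    {"x":-11.8,"y":1.7,"z":12.1,"wx":0,"wy":0,"wz":-0.134},
  ],
)

```text
time_s: 3.25
tool_pos: [0.5351, 0.097, 0.179]
eef_rot: [3.141, -0.0, -1.796]
contact_force: [0.4, -0.3, -0.4]
grip_width: 0.093
```

Call:
servo_tool(
  deltas=[
    {"x":0,"y":0,"z":0,"wx":0,"wy":0,"wz":0},
    {"x":0,"y":0,"z":0,"wx":0,"wy":0,"wz":0},
    {"x":0,"y":0,"z":0,"wx":0,"wy":0,"wz":0},
    {"x":0,"y":0,"z":0,"wx":0,"wy":0,"wz":0},
    {"x":0,"y":0,"z":0,"wx":0,"wy":0,"wz":0},
  ],
)

```text
time_s: 3.75
tool_pos: [0.5355, 0.0968, 0.1801]
eef_rot: [-3.141, 0.0, -1.801]
contact_force: [-0.7, -0.1, -0.0]
grip_width: 0.0928
```

```bash
python3 - <<'E' | sed 's/np.float64//g'
from h import *
print(r.observe()['joint_positions'].round(3))
f=wrist('w3')
plan(.5357,.0995,.122,4.493,5,cur=r.observe()['eef_rot'][2]%(2*np.pi))
E
```

```text
[ 0.093  0.411  1.727 -0.     1.002 -2.818]
from [0.5354 0.0969 0.18  ] 4.483
((-0.5), (0.1), (11.6), (-0.002))
((-0.5), (0.1), (11.6), (-0.002))
((-0.5), (0.1), (11.6), (-0.002))
((-0.5), (0.1), (11.6), (-0.002))
((-0.5), (0.1), (11.6), (-0.002))
```

View pics/w3.png

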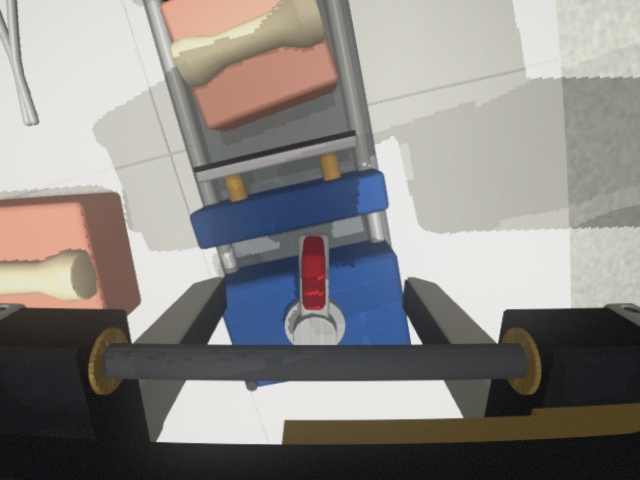

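The paddle (314,270) is centred between the fingers and aligned with them. I'll descend and grip.

Call:
servo_tool(
  deltas=[
    {"x":-0.5,"y":0.1,"z":11.6,"wx":0,"wy":0,"wz":0},
    {"x":-0.5,"y":0.1,"z":11.6,"wx":0,"wy":0,"wz":0},
    {"x":-0.5,"y":0.1,"z":11.6,"wx":0,"wy":0,"wz":0},
    {"x":-0.5,"y":0.1,"z":11.6,"wx":0,"wy":0,"wz":0},
    {"x":-0.5,"y":0.1,"z":11.6,"wx":0,"wy":0,"wz":0},
  ],
)

```text
time_s: 4.3
tool_pos: [0.5352, 0.0998, 0.1203]
eef_rot: [3.141, -0.0, -1.799]
contact_force: [0.5, 0.5, -0.1]
grip_width: 0.0931
```

Call:
servo_tool(
  deltas=[
    {"x":0,"y":0,"z":0,"wx":0,"wy":0,"wz":0},
    {"x":0,"y":0,"z":0,"wx":0,"wy":0,"wz":0},
    {"x":0,"y":0,"z":0,"wx":0,"wy":0,"wz":0},
    {"x":0,"y":0,"z":0,"wx":0,"wy":0,"wz":0},
    {"x":0,"y":0,"z":0,"wx":0,"wy":0,"wz":0},
  ],
  gripper=1,
  grip_force=35,
)

```text
time_s: 4.8
tool_pos: [0.5356, 0.0997, 0.122]
eef_rot: [-3.141, 0.0, -1.799]
contact_force: [0.0, -0.0, 0.1]
grip_width: 0.0576
```

Call:
servo_tool(
  deltas=[
    {"x":0,"y":0,"z":0,"wx":0,"wy":0,"wz":0},
    {"x":0,"y":0,"z":0,"wx":0,"wy":0,"wz":0},
    {"x":0,"y":0,"z":0,"wx":0,"wy":0,"wz":0},
    {"x":0,"y":0,"z":0,"wx":0,"wy":0,"wz":0},
    {"x":0,"y":0,"z":0,"wx":0,"wy":0,"wz":0},
  ],
)

```text
time_s: 5.3
tool_pos: [0.5354, 0.0997, 0.1216]
eef_rot: [-3.142, -0.0, -1.799]
contact_force: [-0.0, 0.4, 0.7]
grip_width: 0.0176
```

Call:
servo_tool(
  deltas=[
    {"x":0,"y":0,"z":0,"wx":0,"wy":0,"wz":0},
    {"x":0,"y":0,"z":0,"wx":0,"wy":0,"wz":0},
    {"x":-0.3,"y":6,"z":0,"wx":0,"wy":0,"wz":0.1},
    {"x":-0.3,"y":6,"z":0,"wx":0,"wy":0,"wz":0.1},
    {"x":-0.3,"y":6,"z":0,"wx":0,"wy":0,"wz":0.1},
  ],
)

```text
time_s: 5.8
tool_pos: [0.5192, 0.1062, 0.1217]
eef_rot: [-3.14, 0.001, -2.103]
contact_force: [7.2, -1.7, -5.1]
grip_width: 0.0138
```

Call:
servo_tool(
  deltas=[
    {"x":-0.3,"y":6,"z":0,"wx":0,"wy":0,"wz":0.1},
    {"x":-0.3,"y":6,"z":0,"wx":0,"wy":0,"wz":0.1},
    {"x":-0.3,"y":6,"z":0,"wx":0,"wy":0,"wz":0.1},
    {"x":-0.3,"y":6,"z":0,"wx":0,"wy":0,"wz":0.1},
    {"x":-0.3,"y":6,"z":0,"wx":0,"wy":0,"wz":0.1},
  ],
)

```text
time_s: 6.3
tool_pos: [0.4979, 0.1272, 0.1217]
eef_rot: [-3.141, 0.001, -2.603]
contact_force: [6.1, -2.0, -4.4]
grip_width: 0.0141
```

Call:
servo_tool(
  deltas=[
    {"x":-0.43,"y":7.18,"z":0,"wx":0,"wy":0,"wz":0.12},
    {"x":-0.43,"y":7.18,"z":0,"wx":0,"wy":0,"wz":0.12},
    {"x":-0.43,"y":7.18,"z":0,"wx":0,"wy":0,"wz":0.12},
    {"x":-0.43,"y":7.18,"z":0,"wx":0,"wy":0,"wz":0.12},
    {"x":-0.43,"y":7.18,"z":0,"wx":0,"wy":0,"wz":0.12},
  ],
)

```text
time_s: 6.8
tool_pos: [0.4891, 0.1618, 0.1217]
eef_rot: [-3.141, 0.0, 3.08]
contact_force: [4.4, -2.6, -3.4]
grip_width: 0.0138
```

Call:
servo_tool(
  deltas=[
    {"x":-0.43,"y":7.18,"z":0,"wx":0,"wy":0,"wz":0.12},
    {"x":-0.43,"y":7.18,"z":0,"wx":0,"wy":0,"wz":0.12},
    {"x":-0.43,"y":7.18,"z":0,"wx":0,"wy":0,"wz":0.12},
    {"x":-0.43,"y":7.18,"z":0,"wx":0,"wy":0,"wz":0.12},
    {"x":-0.43,"y":7.18,"z":0,"wx":0,"wy":0,"wz":0.12},
  ],
)

```text
time_s: 7.3
tool_pos: [0.5012, 0.1952, 0.1217]
eef_rot: [-3.141, -0.0, 2.48]
contact_force: [0.2, -0.4, 0.1]
grip_width: 0.0137
```

Call:
servo_tool(
  deltas=[
    {"x":-0.43,"y":7.18,"z":0,"wx":0,"wy":0,"wz":0.12},
    {"x":-0.43,"y":7.18,"z":0,"wx":0,"wy":0,"wz":0.12},
    {"x":-0.43,"y":7.18,"z":0,"wx":0,"wy":0,"wz":0.12},
    {"x":-0.43,"y":7.18,"z":0,"wx":0,"wy":0,"wz":0.12},
    {"x":-0.43,"y":7.18,"z":0,"wx":0,"wy":0,"wz":0.12},
  ],
)

```text
time_s: 7.8
tool_pos: [0.5302, 0.2163, 0.1217]
eef_rot: [-3.141, -0.001, 1.88]
contact_force: [0.0, 5.4, -0.3]
grip_width: 0.0138
```

```bash
python3 - <<'E'
from h import *
f=wrist('w4'); o=r.observe(); print(o['joint_positions'].round(3),o['contact_force'],o['torque'])
E
```

```text
[3.05e-01 5.38e-01 1.69e+00 1.00e-03 9.13e-01 3.00e-03] [ 3.43268621  9.3203636  -2.63066629] [ 1.27712655 -0.79639326  0.50927922]
```

View pics/w4.png

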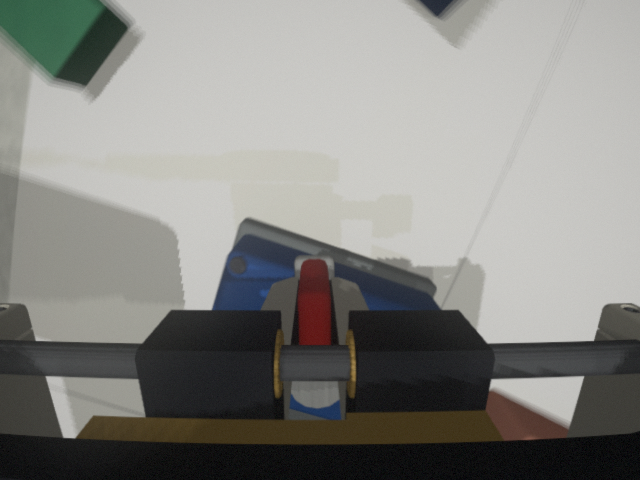

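Still held and aligned (paddle at (315,300) between the pads). Continuing.

Call:
servo_tool(
  deltas=[
    {"x":-0.43,"y":7.18,"z":0,"wx":0,"wy":0,"wz":0.12},
    {"x":-0.43,"y":7.18,"z":0,"wx":0,"wy":0,"wz":0.12},
    {"x":-0.43,"y":7.18,"z":0,"wx":0,"wy":0,"wz":0.12},
    {"x":-0.43,"y":7.18,"z":0,"wx":0,"wy":0,"wz":0.12},
    {"x":-0.43,"y":7.18,"z":0,"wx":0,"wy":0,"wz":0.12},
  ],
)

```text
time_s: 8.35
tool_pos: [0.5663, 0.2173, 0.1217]
eef_rot: [3.141, -0.002, 1.28]
contact_force: [2.7, 9.0, -2.6]
grip_width: 0.0137
```

Call:
servo_tool(
  deltas=[
    {"x":-0.43,"y":7.18,"z":0,"wx":0,"wy":0,"wz":0.12},
    {"x":-0.43,"y":7.18,"z":0,"wx":0,"wy":0,"wz":0.12},
    {"x":-0.43,"y":7.18,"z":0,"wx":0,"wy":0,"wz":0.12},
    {"x":-0.43,"y":7.18,"z":0,"wx":0,"wy":0,"wz":0.12},
    {"x":-0.43,"y":7.18,"z":0,"wx":0,"wy":0,"wz":0.12},
  ],
)

```text
time_s: 8.85
tool_pos: [0.5966, 0.1976, 0.1218]
eef_rot: [3.142, -0.004, 0.68]
contact_force: [6.7, 9.9, -5.5]
grip_width: 0.0138
```

Call:
servo_tool(
  deltas=[
    {"x":-0.43,"y":7.18,"z":0,"wx":0,"wy":0,"wz":0.12},
    {"x":-0.43,"y":7.18,"z":0,"wx":0,"wy":0,"wz":0.12},
    {"x":-0.43,"y":7.18,"z":0,"wx":0,"wy":0,"wz":0.12},
    {"x":-0.43,"y":7.18,"z":0,"wx":0,"wy":0,"wz":0.12},
    {"x":-0.43,"y":7.18,"z":0,"wx":0,"wy":0,"wz":0.12},
  ],
)

```text
time_s: 9.35
tool_pos: [0.6104, 0.164, 0.1217]
eef_rot: [-3.14, -0.005, 0.08]
contact_force: [12.1, 6.3, -6.7]
grip_width: 0.0141
```

Call:
servo_tool(
  deltas=[
    {"x":-0.43,"y":7.18,"z":0,"wx":0,"wy":0,"wz":0.12},
    {"x":-0.43,"y":7.18,"z":0,"wx":0,"wy":0,"wz":0.12},
    {"x":-0.43,"y":7.18,"z":0,"wx":0,"wy":0,"wz":0.12},
    {"x":-0.43,"y":7.18,"z":0,"wx":0,"wy":0,"wz":0.12},
    {"x":-0.43,"y":7.18,"z":0,"wx":0,"wy":0,"wz":0.12},
  ],
)

```text
time_s: 9.85
tool_pos: [0.6027, 0.1287, 0.1217]
eef_rot: [-3.139, -0.003, -0.521]
contact_force: [10.7, 3.2, -6.8]
grip_width: 0.0143
```

```bash
python3 - <<'E'
from h import *
o=r.observe(); print(o['joint_positions'].round(3),o['contact_force'],o['torque'])
E
```

```text
[0.135 0.604 1.573 0.    0.961 2.226] [10.72794512  3.23270438 -6.79369482] [ 0.21716715 -1.34391468  0.07341627]
```

Call:
servo_tool(
  deltas=[
    {"x":0,"y":0,"z":0,"wx":0,"wy":0,"wz":0},
    {"x":0,"y":0,"z":0,"wx":0,"wy":0,"wz":0},
    {"x":0,"y":0,"z":0,"wx":0,"wy":0,"wz":0},
    {"x":0,"y":0,"z":0,"wx":0,"wy":0,"wz":0},
    {"x":0,"y":0,"z":0,"wx":0,"wy":0,"wz":0},
  ],
  gripper=0.4,
)

```text
time_s: 10.35
tool_pos: [0.601, 0.1287, 0.1216]
eef_rot: [3.141, 0.0, -0.516]
contact_force: [0.3, 0.2, 0.4]
grip_width: 0.0495
```

Call:
servo_tool(
  deltas=[
    {"x":0,"y":0,"z":-16,"wx":0,"wy":0,"wz":0},
    {"x":0,"y":0,"z":-16,"wx":0,"wy":0,"wz":0},
    {"x":0,"y":0,"z":-16,"wx":0,"wy":0,"wz":0},
    {"x":0,"y":0,"z":-16,"wx":0,"wy":0,"wz":0},
    {"x":0,"y":0,"z":-6,"wx":0,"wy":0,"wz":-0.14},
  ],
)

```text
time_s: 10.85
tool_pos: [0.6016, 0.1288, 0.1933]
eef_rot: [-3.141, -0.002, -0.375]
contact_force: [-0.1, 0.3, 1.3]
grip_width: 0.0557
```

Call:
servo_tool(
  deltas=[
    {"x":0,"y":0,"z":0,"wx":0,"wy":0,"wz":-0.145},
    {"x":0,"y":0,"z":0,"wx":0,"wy":0,"wz":-0.145},
    {"x":0,"y":0,"z":0,"wx":0,"wy":0,"wz":-0.145},
    {"x":0,"y":0,"z":0,"wx":0,"wy":0,"wz":-0.145},
    {"x":0,"y":0,"z":0,"wx":0,"wy":0,"wz":-0.145},
  ],
)

```text
time_s: 11.35
tool_pos: [0.601, 0.1287, 0.1916]
eef_rot: [-3.142, 0.0, 0.355]
contact_force: [0.2, -0.3, -0.0]
grip_width: 0.0559
```

Call:
servo_tool(
  deltas=[
    {"x":0,"y":0,"z":0,"wx":0,"wy":0,"wz":-0.145},
    {"x":0,"y":0,"z":0,"wx":0,"wy":0,"wz":-0.145},
    {"x":0,"y":0,"z":0,"wx":0,"wy":0,"wz":-0.145},
    {"x":0,"y":0,"z":0,"wx":0,"wy":0,"wz":-0.145},
    {"x":0,"y":0,"z":0,"wx":0,"wy":0,"wz":-0.145},
  ],
)

```text
time_s: 11.85
tool_pos: [0.601, 0.1287, 0.1916]
eef_rot: [-3.141, 0.0, 1.08]
contact_force: [-0.9, 0.4, -0.5]
grip_width: 0.0559
```

Call:
servo_tool(
  deltas=[
    {"x":0,"y":0,"z":0,"wx":0,"wy":0,"wz":-0.145},
    {"x":0,"y":0,"z":0,"wx":0,"wy":0,"wz":-0.145},
    {"x":0,"y":0,"z":0,"wx":0,"wy":0,"wz":-0.145},
    {"x":0,"y":0,"z":0,"wx":0,"wy":0,"wz":-0.145},
    {"x":0,"y":0,"z":0,"wx":0,"wy":0,"wz":-0.145},
  ],
)

```text
time_s: 12.35
tool_pos: [0.601, 0.1287, 0.1916]
eef_rot: [-3.141, -0.0, 1.805]
contact_force: [0.1, -0.5, -0.2]
grip_width: 0.0562
```

Call:
servo_tool(
  deltas=[
    {"x":0,"y":0,"z":0,"wx":0,"wy":0,"wz":-0.145},
    {"x":0,"y":0,"z":0,"wx":0,"wy":0,"wz":-0.145},
    {"x":0,"y":0,"z":0,"wx":0,"wy":0,"wz":-0.145},
    {"x":0,"y":0,"z":0,"wx":0,"wy":0,"wz":-0.145},
    {"x":0,"y":0,"z":0,"wx":0,"wy":0,"wz":-0.1},
  ],
)

```text
time_s: 12.85
tool_pos: [0.601, 0.1287, 0.1916]
eef_rot: [-3.141, -0.0, 2.485]
contact_force: [0.0, -0.1, -0.3]
grip_width: 0.056
```

```bash
python3 - <<'E'
from h import *
wrist('w5a'); f=wrist('w5'); o=r.observe(); print(o['joint_positions'].round(3),o['tool_pos'],o['eef_rot'],o['contact_force'],o['torque'])
P=cloud(f); hsv=cv2.cvtColor(f['image'],cv2.COLOR_RGB2HSV); H,S,V=[hsv[...,i].astype(int) for i in range(3)]
k=((H<8)|(H>172))&(S>150)&(V>50)&(abs(P[...,2]-.138)<.006)
q=P[k]; print(k.sum(),cv2.minAreaRect((q[:,:2]*1000).astype(np.float32)))
E
```

```text
[ 0.135  0.518  1.524  0.     1.1   -0.775] [0.60102121 0.12865116 0.19162082] [-3.14150724e+00 -9.88098762e-05  2.48057410e+00] [-0.27238462 -0.45946702 -0.53775999] [-0.02231018 -0.17775394 -0.00475614]
670 ((597.2862548828125, 130.61891174316406), (11.89625358581543, 26.79269790649414), 59.77219772338867)
```

View pics/w5.png

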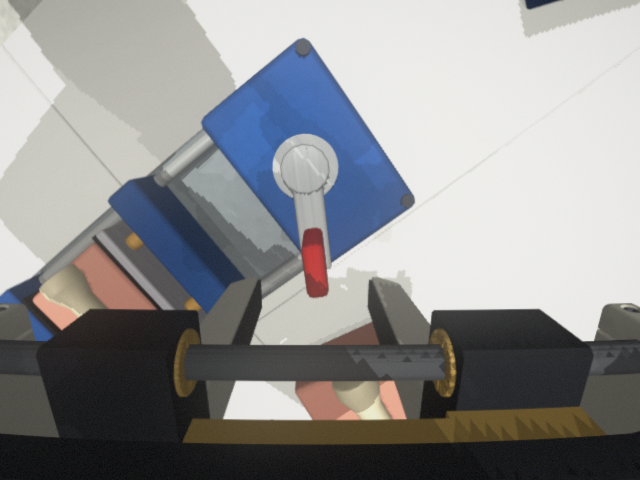

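The paddle is between the fingers, turned slightly because the counter-turn fell 0.135 rad short. I'll add the rest, then descend and grip.

Call:
servo_tool(
  deltas=[
    {"x":0,"y":0,"z":0,"wx":0,"wy":0,"wz":-0.135},
    {"x":0,"y":0,"z":18,"wx":0,"wy":0,"wz":0},
    {"x":0,"y":0,"z":18,"wx":0,"wy":0,"wz":0},
    {"x":0,"y":0,"z":18,"wx":0,"wy":0,"wz":0},
    {"x":0,"y":0,"z":15.6,"wx":0,"wy":0,"wz":0},
  ],
)

```text
time_s: 13.45
tool_pos: [0.6009, 0.1286, 0.1211]
eef_rot: [-3.141, -0.0, 2.611]
contact_force: [-0.4, 0.5, 0.3]
grip_width: 0.0556
```

Call:
servo_tool(
  deltas=[
    {"x":0,"y":0,"z":0,"wx":0,"wy":0,"wz":0},
    {"x":0,"y":0,"z":0,"wx":0,"wy":0,"wz":0},
    {"x":0,"y":0,"z":0,"wx":0,"wy":0,"wz":0},
    {"x":0,"y":0,"z":0,"wx":0,"wy":0,"wz":0},
    {"x":0,"y":0,"z":0,"wx":0,"wy":0,"wz":0},
  ],
  gripper=1,
  grip_force=40,
)

```text
time_s: 13.95
tool_pos: [0.6014, 0.1286, 0.1226]
eef_rot: [3.141, 0.001, 2.614]
contact_force: [0.2, 0.2, -0.3]
grip_width: 0.0205
```

Call:
servo_tool(
  deltas=[
    {"x":0,"y":0,"z":0,"wx":0,"wy":0,"wz":0},
    {"x":0,"y":0,"z":0,"wx":0,"wy":0,"wz":0},
    {"x":0.43,"y":-7.18,"z":0,"wx":0,"wy":0,"wz":0.12},
    {"x":0.43,"y":-7.18,"z":0,"wx":0,"wy":0,"wz":0.12},
    {"x":0.43,"y":-7.18,"z":0,"wx":0,"wy":0,"wz":0.12},
  ],
)

```text
time_s: 14.45
tool_pos: [0.5876, 0.1126, 0.1224]
eef_rot: [3.14, 0.001, 2.249]
contact_force: [2.0, 6.2, 1.1]
grip_width: 0.014
```

Call:
servo_tool(
  deltas=[
    {"x":0.43,"y":-7.18,"z":0,"wx":0,"wy":0,"wz":0.12},
    {"x":0.43,"y":-7.18,"z":0,"wx":0,"wy":0,"wz":0.12},
    {"x":0.43,"y":-7.18,"z":0,"wx":0,"wy":0,"wz":0.12},
    {"x":0.43,"y":-7.18,"z":0,"wx":0,"wy":0,"wz":0.12},
    {"x":0.43,"y":-7.18,"z":0,"wx":0,"wy":0,"wz":0.12},
  ],
)

```text
time_s: 14.95
tool_pos: [0.5549, 0.0994, 0.1224]
eef_rot: [3.139, -0.001, 1.649]
contact_force: [6.4, 6.2, -0.6]
grip_width: 0.0134
```

```bash
python3 - <<'E'
from h import *
f=wrist('w6')
g=r.grab_frame('top'); pickle.dump(g,open('top6.pkl','wb')); save('top6',cv2.resize(g['image'][190:270,250:440],None,fx=4,fy=4,interpolation=cv2.INTER_CUBIC))
E
```

```text
(no output)
```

View pics/w6.png

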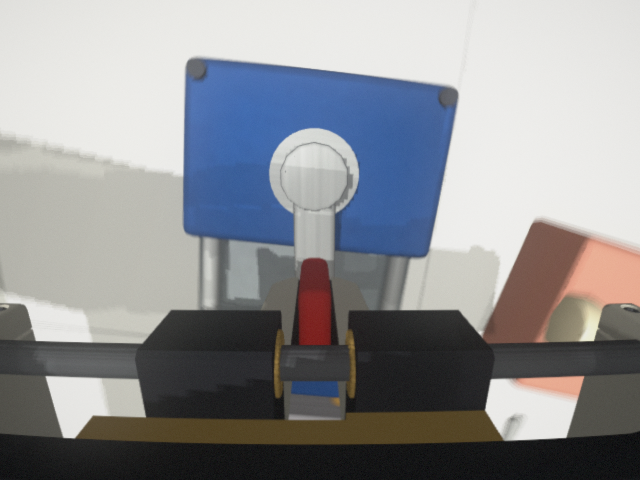

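View pics/top6.png

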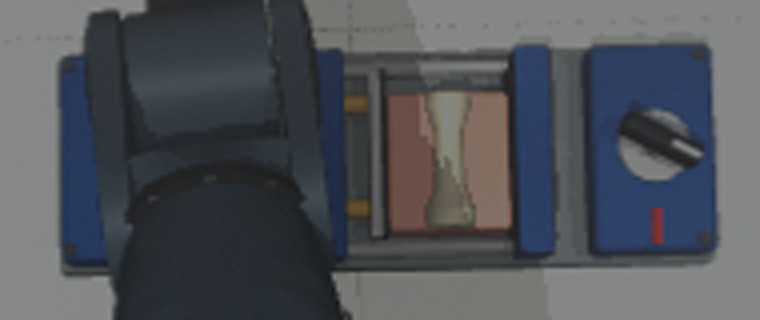

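The jaw face is at the block, which is now squared, and the gap behind the face looks barely compressed. I'll crank 0.6 rad more and measure.

Call:
servo_tool(
  deltas=[
    {"x":0.43,"y":-7.18,"z":0,"wx":0,"wy":0,"wz":0.12},
    {"x":0.43,"y":-7.18,"z":0,"wx":0,"wy":0,"wz":0.12},
    {"x":0.43,"y":-7.18,"z":0,"wx":0,"wy":0,"wz":0.12},
    {"x":0.43,"y":-7.18,"z":0,"wx":0,"wy":0,"wz":0.12},
    {"x":0.43,"y":-7.18,"z":0,"wx":0,"wy":0,"wz":0.12},
  ],
)

```text
time_s: 15.55
tool_pos: [0.5208, 0.1069, 0.1224]
eef_rot: [3.139, -0.002, 1.051]
contact_force: [9.5, 3.5, -3.9]
grip_width: 0.0139
```

```bash
python3 - <<'E'
from h import *
g=r.grab_frame('top'); pickle.dump(g,open('top7.pkl','wb')); save('top7',cv2.resize(g['image'][190:270,250:440],None,fx=4,fy=4,interpolation=cv2.INTER_CUBIC))
for n in('top','top6','top7'):
    im=load(n)['image'].astype(int); 
    for r0,r1 in((206,210),(222,236),): print(n,r0,[tuple(x) for x in im[r0:r1,308:352].mean(0).round(0).astype(int)[:, :]] if 0 else ' '.join('%d/%d'%(a,b) for a,_,b in im[r0:r1,308:356].mean(0)))
E
```

```text
top 206 102/102 96/97 77/81 49/89 45/99 44/99 45/99 45/99 45/99 45/99 45/99 46/101 43/88 58/67 73/74 96/97 101/102 101/102 101/102 100/101 97/98 105/107 101/103 71/71 68/69 73/74 94/95 97/99 99/101 99/101 99/101 99/100 98/100 98/99 97/98 97/98 97/98 97/98 97/98 96/97 95/97 98/100 97/99 97/100 96/98 96/98 92/94 94/96
top 222 79/53 73/51 60/55 42/64 40/82 41/87 42/92 43/96 42/96 42/95 43/96 43/96 42/91 42/63 61/66 64/68 79/84 78/83 77/82 77/83 66/69 123/125 128/130 80/82 45/46 62/66 65/69 73/78 85/91 84/90 80/85 78/83 78/83 72/70 85/64 116/81 128/94 129/96 128/96 128/96 129/96 128/96 128/96 128/96 128/96 127/93 112/83 113/92
top6 206 65/81 65/81 65/81 66/81 66/82 66/81 66/82 66/81 66/82 61/75 53/59 39/43 46/57 46/57 47/58 47/58 47/58 47/58 48/59 41/48 37/40 35/50 37/70 37/73 38/73 37/73 37/73 40/63 69/71 72/72 71/72 71/72 71/72 71/72 83/84 86/87 76/77 54/54 63/63 69/70 70/71 72/72 71/72 71/72 72/72 71/72 71/72 93/94
top6 222 37/43 37/43 37/43 37/43 37/43 38/45 38/45 38/46 39/47 40/48 41/49 40/49 42/51 40/49 39/48 45/57 48/61 48/61 48/62 48/62 49/62 49/62 44/65 34/64 33/68 33/69 33/69 32/64 46/55 62/65 56/59 55/58 55/58 55/58 52/53 88/90 92/94 55/55 37/34 86/56 104/69 106/70 105/70 105/70 105/70 105/70 106/70 109/74
top7 206 47/56 47/57 46/56 47/57 47/57 43/50 39/43 46/56 47/57 48/57 47/57 48/58 48/58 47/58 43/50 39/43 38/39 39/40 39/40 38/41 42/61 39/71 38/72 38/73 38/73 38/72 38/73 39/74 38/68 57/63 70/71 72/72 71/72 71/71 82/83 86/87 77/77 55/54 63/64 70/70 70/71 72/72 84/85 92/93 94/96 96/98 97/98 99/100
top7 222 53/67 53/67 52/67 52/66 51/65 50/63 48/59 45/56 39/46 39/45 41/50 44/55 44/55 44/55 44/55 44/55 44/55 42/51 36/41 32/42 33/64 34/68 34/69 34/69 34/69 34/69 34/69 34/69 34/68 37/56 53/58 55/58 55/58 55/58 51/53 88/90 91/93 56/56 38/36 85/57 103/69 104/70 104/70 105/70 105/70 120/86 122/88 124/90
```

View pics/top7.png

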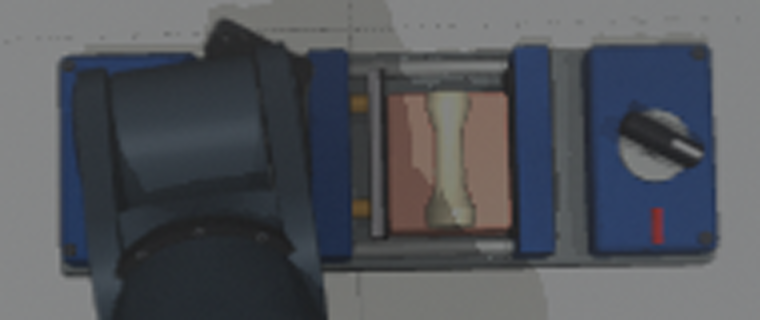

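Gap behind the face from the top view went 8.0, then 6.9, then 5.5 px, so the face is about 7 mm in, matching the angle count (8.35 rad). About 0.46 rad remains.

Call:
servo_tool(
  deltas=[
    {"x":0.38,"y":-6.8,"z":0,"wx":0,"wy":0,"wz":0.114},
    {"x":0.38,"y":-6.8,"z":0,"wx":0,"wy":0,"wz":0.114},
    {"x":0.38,"y":-6.8,"z":0,"wx":0,"wy":0,"wz":0.114},
    {"x":0.38,"y":-6.8,"z":0,"wx":0,"wy":0,"wz":0.114},
    {"x":0,"y":0,"z":0,"wx":0,"wy":0,"wz":0},
  ],
)

```text
time_s: 16.1
tool_pos: [0.5006, 0.1255, 0.1224]
eef_rot: [3.141, -0.002, 0.596]
contact_force: [4.3, 3.5, -1.9]
grip_width: 0.0139
```

Call:
servo_tool(
  deltas=[
    {"x":0,"y":0,"z":0,"wx":0,"wy":0,"wz":0},
    {"x":0,"y":0,"z":0,"wx":0,"wy":0,"wz":0},
    {"x":0,"y":0,"z":0,"wx":0,"wy":0,"wz":0},
    {"x":0,"y":0,"z":0,"wx":0,"wy":0,"wz":0},
    {"x":0,"y":0,"z":0,"wx":0,"wy":0,"wz":0},
  ],
  gripper=0.4,
)

```text
time_s: 16.6
tool_pos: [0.4997, 0.1249, 0.122]
eef_rot: [-3.142, 0.0, 0.598]
contact_force: [0.3, 0.2, -0.1]
grip_width: 0.0491
```

Call:
servo_tool(
  deltas=[
    {"x":0,"y":0,"z":-20,"wx":0,"wy":0,"wz":0},
    {"x":0,"y":0,"z":-20,"wx":0,"wy":0,"wz":0},
    {"x":0,"y":0,"z":-20,"wx":0,"wy":0,"wz":0},
    {"x":0,"y":0,"z":-20,"wx":0,"wy":0,"wz":0},
    {"x":0,"y":0,"z":0,"wx":0,"wy":0,"wz":0},
  ],
)

```text
time_s: 17.1
tool_pos: [0.5008, 0.1251, 0.2042]
eef_rot: [3.14, -0.004, 0.598]
contact_force: [0.3, -0.3, 0.0]
grip_width: 0.0557
```

```bash
python3 - <<'E' | sed 's/np.float64//g'
from h import *
g=r.grab_frame('top'); pickle.dump(g,open('top8.pkl','wb')); save('top8',cv2.resize(g['image'][190:270,250:440],None,fx=4,fy=4,interpolation=cv2.INTER_CUBIC))
print(g['image'][248:252,308:356].mean(0).round(0).astype(int)[:,[0,2]].tolist())
o=r.observe(); print(o['tool_pos'],o['eef_rot'],o['joint_positions'].round(3))
E
```

```text
[[62, 71], [62, 71], [62, 72], [62, 71], [48, 58], [44, 58], [44, 58], [44, 58], [44, 58], [45, 58], [44, 58], [46, 59], [44, 56], [51, 55], [59, 62], [59, 61], [55, 58], [54, 56], [53, 55], [54, 55], [43, 48], [32, 58], [32, 68], [33, 69], [33, 69], [32, 69], [32, 70], [33, 70], [33, 70], [34, 70], [32, 63], [46, 55], [59, 62], [62, 63], [58, 59], [66, 68], [68, 68], [64, 64], [52, 52], [61, 59], [63, 60], [64, 60], [64, 60], [65, 60], [66, 62], [66, 62], [66, 63], [66, 62]]
[0.50017978 0.12498813 0.20267509] [ 3.14071081e+00 -1.87307577e-03  5.97872324e-01] [0.155 0.333 1.781 0.    1.026 1.127]
```

View pics/top8.png

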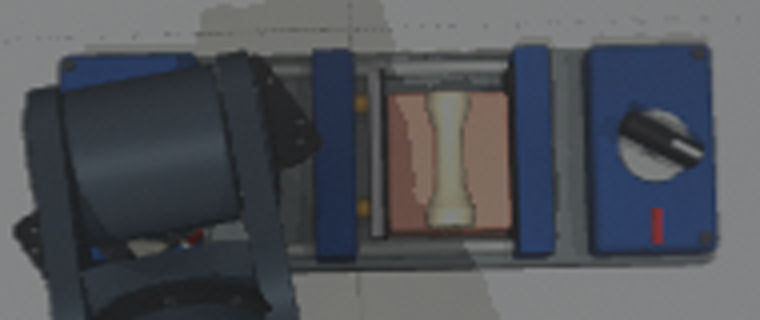

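The face is about 9–10 mm in and the block is square. Next is the knob: bar at 60.7°, pointer towards -y/-x, so lock_turn ≈ 1.07. Moving above it.

```bash
python3 - <<'E' | sed 's/np.float64//g'
from h import *
plan(.544,-.2106,.20,1.059,10)
E
```

```text
from [0.5002 0.125  0.2027] 0.598
((-15.3), (30.2), (0.3), (-0.046))
((-16.6), (29.5), (0.3), (-0.046))
((-18.0), (28.7), (0.3), (-0.046))
((-19.3), (27.8), (0.3), (-0.046))
((-20.5), (26.9), (0.3), (-0.046))
((-21.8), (25.9), (0.3), (-0.046))
((-22.9), (24.9), (0.3), (-0.046))
((-24.1), (23.8), (0.3), (-0.046))
((-25.1), (22.7), (0.3), (-0.046))
((-26.2), (21.5), (0.3), (-0.046))
```

Call:
servo_tool(
  deltas=[
    {"x":-15.3,"y":30.2,"z":0.3,"wx":0,"wy":0,"wz":-0.046},
    {"x":-16.6,"y":29.5,"z":0.3,"wx":0,"wy":0,"wz":-0.046},
    {"x":-18,"y":28.7,"z":0.3,"wx":0,"wy":0,"wz":-0.046},
    {"x":-19.3,"y":27.8,"z":0.3,"wx":0,"wy":0,"wz":-0.046},
    {"x":-20.5,"y":26.9,"z":0.3,"wx":0,"wy":0,"wz":-0.046},
  ],
)

```text
time_s: 17.65
tool_pos: [0.5211, -0.0442, 0.1992]
eef_rot: [-3.14, 0.001, 0.83]
contact_force: [0.1, 0.6, 0.1]
grip_width: 0.0561
```

Call:
servo_tool(
  deltas=[
    {"x":-21.8,"y":25.9,"z":0.3,"wx":0,"wy":0,"wz":-0.046},
    {"x":-22.9,"y":24.9,"z":0.3,"wx":0,"wy":0,"wz":-0.046},
    {"x":-24.1,"y":23.8,"z":0.3,"wx":0,"wy":0,"wz":-0.046},
    {"x":-25.1,"y":22.7,"z":0.3,"wx":0,"wy":0,"wz":-0.046},
    {"x":-26.2,"y":21.5,"z":0.3,"wx":0,"wy":0,"wz":-0.046},
  ],
)

```text
time_s: 18.15
tool_pos: [0.543, -0.212, 0.1975]
eef_rot: [-3.14, 0.0, 1.06]
contact_force: [-0.0, 0.5, -0.2]
grip_width: 0.0558
```

Call:
servo_tool(
  deltas=[
    {"x":0,"y":0,"z":0,"wx":0,"wy":0,"wz":0},
    {"x":0,"y":0,"z":0,"wx":0,"wy":0,"wz":0},
    {"x":0,"y":0,"z":0,"wx":0,"wy":0,"wz":0},
    {"x":0,"y":0,"z":0,"wx":0,"wy":0,"wz":0},
    {"x":0,"y":0,"z":0,"wx":0,"wy":0,"wz":0},
  ],
)

```text
time_s: 18.65
tool_pos: [0.5435, -0.21, 0.199]
eef_rot: [-3.142, -0.0, 1.059]
contact_force: [-0.3, -0.9, 0.1]
grip_width: 0.0558
```

```bash
python3 - <<'E' | sed 's/np.float64//g'
from h import *
f=wrist('w9'); P=cloud(f)
V=f['image'].max(2).astype(int)
k=(P[...,2]>.117)&(P[...,2]<.127)&(abs(P[...,0]-.544)<.05)&(abs(P[...,1]+.21)<.05)
q=P[k]; print(k.sum(),cv2.minAreaRect((q[:,:2]*1000).astype(np.float32)),q.mean(0))
plan(.544,-.2106,.112,1.059,5)
g=r.grab_frame('top'); pickle.dump(g,open('top9.pkl','wb')); save('top9',cv2.resize(g['image'][190:270,250:440],None,fx=4,fy=4,interpolation=cv2.INTER_CUBIC))
E
```

```text
1775 ((545.5511474609375, -210.48951721191406), (59.08467102050781, 14.82264518737793), 61.135498046875) [ 0.54620821 -0.20918501  0.12325194]
from [ 0.5435 -0.2101  0.1991] 1.059
((-0.0), (0.1), (17.4), (-0.0))
((-0.0), (0.1), (17.4), (-0.0))
((-0.0), (0.1), (17.4), (-0.0))
((-0.0), (0.1), (17.4), (-0.0))
((-0.0), (0.1), (17.4), (-0.0))
```

View pics/w9.png

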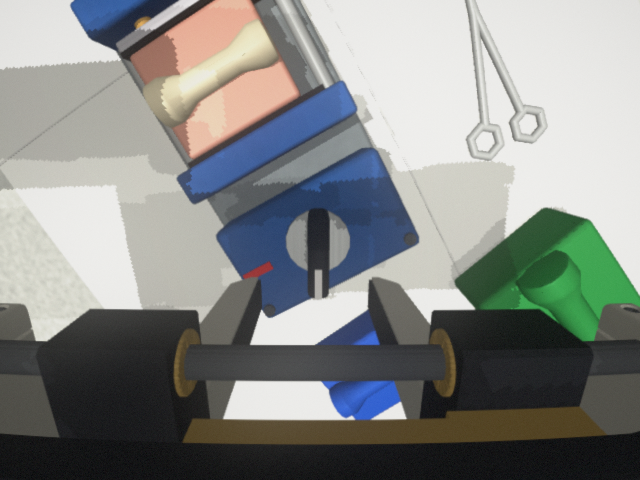

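View pics/top9.png

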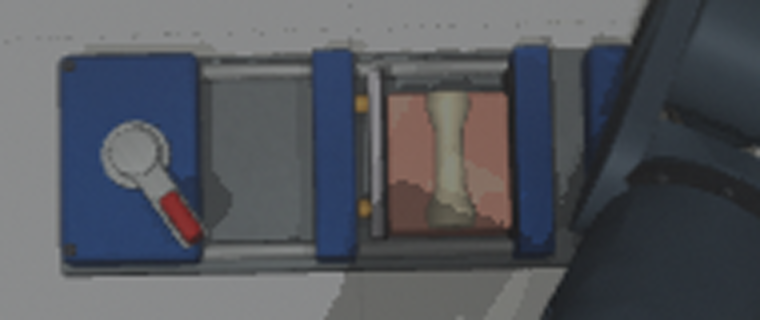

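The bar lies along the tool x axis between the fingers ((318,255), pointer end at (318,283)). The top view puts the crank at about 8.75 rad, with the face gap roughly halved. Descending to grip.

Call:
servo_tool(
  deltas=[
    {"x":0,"y":0.2,"z":17.4,"wx":0,"wy":0,"wz":0},
    {"x":0,"y":0.2,"z":17.4,"wx":0,"wy":0,"wz":0},
    {"x":0,"y":0.2,"z":17.4,"wx":0,"wy":0,"wz":0},
    {"x":0,"y":0.2,"z":17.4,"wx":0,"wy":0,"wz":0},
    {"x":0,"y":0.2,"z":17.4,"wx":0,"wy":0,"wz":0},
  ],
)

```text
time_s: 19.25
tool_pos: [0.5444, -0.2111, 0.1115]
eef_rot: [3.141, -0.0, 1.058]
contact_force: [-0.0, -0.7, 0.2]
grip_width: 0.0555
```

Call:
servo_tool(
  deltas=[
    {"x":0,"y":0,"z":0,"wx":0,"wy":0,"wz":0},
    {"x":0,"y":0,"z":0,"wx":0,"wy":0,"wz":0},
    {"x":0,"y":0,"z":0,"wx":0,"wy":0,"wz":0},
    {"x":0,"y":0,"z":0,"wx":0,"wy":0,"wz":0},
    {"x":0,"y":0,"z":0,"wx":0,"wy":0,"wz":0},
  ],
  gripper=1,
  grip_force=35,
)

```text
time_s: 19.75
tool_pos: [0.5446, -0.2113, 0.1127]
eef_rot: [3.141, -0.0, 1.058]
contact_force: [-0.3, 0.8, -0.4]
grip_width: 0.0204
```

Call:
servo_tool(
  deltas=[
    {"x":0,"y":0,"z":0,"wx":0,"wy":0,"wz":0},
    {"x":0,"y":0,"z":0,"wx":0,"wy":0,"wz":0},
    {"x":0,"y":0,"z":0,"wx":0,"wy":0,"wz":0},
    {"x":0,"y":0,"z":0,"wx":0,"wy":0,"wz":0},
    {"x":0,"y":0,"z":0,"wx":0,"wy":0,"wz":0},
  ],
)

```text
time_s: 20.25
tool_pos: [0.5452, -0.2117, 0.1127]
eef_rot: [3.139, -0.0, 1.058]
contact_force: [4.6, -2.9, 2.8]
grip_width: 0.0148
```

Call:
servo_tool(
  deltas=[
    {"x":0,"y":0,"z":0,"wx":0,"wy":0,"wz":0.107},
    {"x":0,"y":0,"z":0,"wx":0,"wy":0,"wz":0.107},
    {"x":0,"y":0,"z":0,"wx":0,"wy":0,"wz":0.107},
    {"x":0,"y":0,"z":0,"wx":0,"wy":0,"wz":0.107},
    {"x":0,"y":0,"z":0,"wx":0,"wy":0,"wz":0.107},
  ],
)

```text
time_s: 20.75
tool_pos: [0.545, -0.2115, 0.1127]
eef_rot: [3.14, -0.001, 0.518]
contact_force: [4.4, -1.0, 4.7]
grip_width: 0.0153
```

Call:
servo_tool(
  deltas=[
    {"x":0,"y":0,"z":0,"wx":0,"wy":0,"wz":0.107},
    {"x":0,"y":0,"z":0,"wx":0,"wy":0,"wz":0.107},
    {"x":0,"y":0,"z":0,"wx":0,"wy":0,"wz":0.107},
    {"x":0,"y":0,"z":0,"wx":0,"wy":0,"wz":0.107},
    {"x":0,"y":0,"z":0,"wx":0,"wy":0,"wz":0.109},
  ],
)

```text
time_s: 21.25
tool_pos: [0.5449, -0.2113, 0.1127]
eef_rot: [3.141, -0.001, -0.019]
contact_force: [2.4, 0.2, 5.0]
grip_width: 0.0153
```

```bash
python3 - <<'E'
from h import *
f=wrist('w10'); print(r.observe()['torque'])
E
```

```text
[ 0.06742751 -0.63146732  0.02502248]
```

View pics/w10.png

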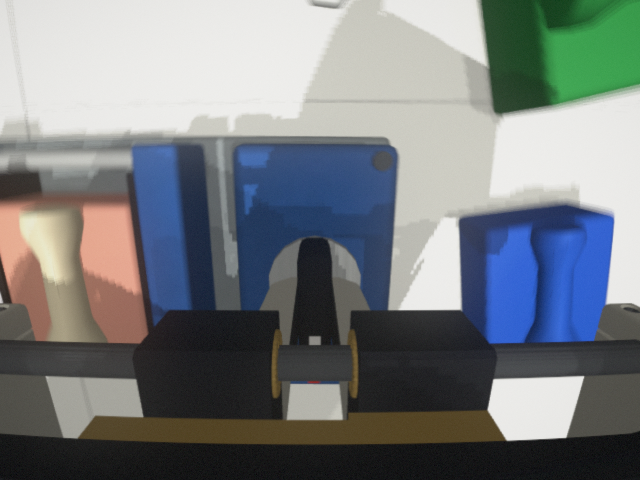

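The bar is square to the clamp and the white pointer (315,340) is in line with the red mark (314,381). Now the straight pull up.

Call:
servo_tool(
  deltas=[
    {"x":0,"y":0,"z":-2.4,"wx":0,"wy":0,"wz":0},
    {"x":0,"y":0,"z":-2.4,"wx":0,"wy":0,"wz":0},
    {"x":0,"y":0,"z":-2.4,"wx":0,"wy":0,"wz":0},
    {"x":0,"y":0,"z":-2.4,"wx":0,"wy":0,"wz":0},
    {"x":0,"y":0,"z":-2.4,"wx":0,"wy":0,"wz":0},
  ],
)

```text
time_s: 21.8
tool_pos: [0.5447, -0.2112, 0.1237]
eef_rot: [-3.142, -0.001, -0.011]
contact_force: [6.9, -1.6, -5.3]
grip_width: 0.0149
```

Call:
servo_tool(
  deltas=[
    {"x":0,"y":0,"z":-1,"wx":0,"wy":0,"wz":0},
    {"x":0,"y":0,"z":-1,"wx":0,"wy":0,"wz":0},
    {"x":0,"y":0,"z":-0.5,"wx":0,"wy":0,"wz":0},
    {"x":0,"y":0,"z":-0.5,"wx":0,"wy":0,"wz":0},
    {"x":0,"y":0,"z":0,"wx":0,"wy":0,"wz":0},
  ],
)

```text
time_s: 22.3
tool_pos: [0.5447, -0.2112, 0.1267]
eef_rot: [-3.142, -0.001, -0.011]
contact_force: [7.2, -1.5, -5.1]
grip_width: 0.0146
```

Call:
servo_tool(
  deltas=[
    {"x":0,"y":0,"z":-0.6,"wx":0,"wy":0,"wz":0},
    {"x":0,"y":0,"z":-0.6,"wx":0,"wy":0,"wz":0},
    {"x":0,"y":0,"z":-0.4,"wx":0,"wy":0,"wz":0},
    {"x":0,"y":0,"z":0,"wx":0,"wy":0,"wz":0},
    {"x":0,"y":0,"z":0,"wx":0,"wy":0,"wz":0},
  ],
)

```text
time_s: 22.8
tool_pos: [0.5444, -0.2112, 0.127]
eef_rot: [-3.141, -0.0, -0.011]
contact_force: [10.2, -3.0, -15.8]
grip_width: 0.0149
```

The force rose to 16 N with no further motion, so the knob is at its stop. Releasing and rising.

Call:
servo_tool(
  deltas=[
    {"x":0,"y":0,"z":0,"wx":0,"wy":0,"wz":0},
    {"x":0,"y":0,"z":0,"wx":0,"wy":0,"wz":0},
    {"x":0,"y":0,"z":0,"wx":0,"wy":0,"wz":0},
    {"x":0,"y":0,"z":0,"wx":0,"wy":0,"wz":0},
    {"x":0,"y":0,"z":0,"wx":0,"wy":0,"wz":0},
  ],
  gripper=0.4,
)

```text
time_s: 23.3
tool_pos: [0.5442, -0.2112, 0.1287]
eef_rot: [-3.142, 0.0, -0.014]
contact_force: [-0.2, -0.3, -0.4]
grip_width: 0.0501
```

Call:
servo_tool(
  deltas=[
    {"x":0,"y":0,"z":-10,"wx":0,"wy":0,"wz":0},
    {"x":0,"y":0,"z":-20,"wx":0,"wy":0,"wz":0},
    {"x":0,"y":0,"z":-25,"wx":0,"wy":0,"wz":0},
    {"x":0,"y":0,"z":-25,"wx":0,"wy":0,"wz":0},
    {"x":0,"y":0,"z":-20,"wx":0,"wy":0,"wz":0},
  ],
)

```text
time_s: 23.8
tool_pos: [0.5445, -0.2113, 0.231]
eef_rot: [3.141, -0.002, -0.014]
contact_force: [-0.0, 0.2, -0.4]
grip_width: 0.056
```

Call:
servo_tool(
  deltas=[
    {"x":0,"y":-30,"z":-15,"wx":0,"wy":0,"wz":0},
    {"x":0,"y":-35,"z":-15,"wx":0,"wy":0,"wz":0},
    {"x":0,"y":-35,"z":-15,"wx":0,"wy":0,"wz":0},
    {"x":0,"y":-30,"z":-10,"wx":0,"wy":0,"wz":0},
    {"x":0,"y":0,"z":0,"wx":0,"wy":0,"wz":0},
  ],
)

```text
time_s: 24.3
tool_pos: [0.5466, -0.0786, 0.286]
eef_rot: [3.142, -0.003, -0.011]
contact_force: [-0.2, -0.2, -1.0]
grip_width: 0.0559
```

Call:
servo_tool(
  deltas=[
    {"x":0,"y":0,"z":0,"wx":0,"wy":0,"wz":0},
    {"x":0,"y":0,"z":0,"wx":0,"wy":0,"wz":0},
    {"x":0,"y":0,"z":0,"wx":0,"wy":0,"wz":0},
    {"x":0,"y":0,"z":0,"wx":0,"wy":0,"wz":0},
    {"x":0,"y":0,"z":0,"wx":0,"wy":0,"wz":0},
  ],
)

```text
time_s: 24.8
tool_pos: [0.5461, -0.0817, 0.2834]
eef_rot: [-3.142, 0.0, -0.015]
contact_force: [0.3, 0.5, -0.2]
grip_width: 0.0555
```

```bash
python3 - <<'E'
from h import *
f=wrist('w11'); P=cloud(f); print(r.observe()['tool_pos'])
k=(P[...,2]>.125)&(P[...,2]<.15)&(abs(P[...,0]-.544)<.06)&(abs(P[...,1]+.21)<.05)
q=P[k]; print('knob',k.sum(),cv2.minAreaRect((q[:,:2]*1000).astype(np.float32)),q.mean(0))
g=r.grab_frame('scene'); save('scene11',g['image'])
E
```

```text
[ 0.54609546 -0.08162443  0.28343199]
knob 1309 ((545.3157958984375, -210.68084716796875), (14.822257995605469, 59.30378341674805), 89.39977264404297) [ 0.54690462 -0.20886318  0.13575827]
```

View pics/w11.png

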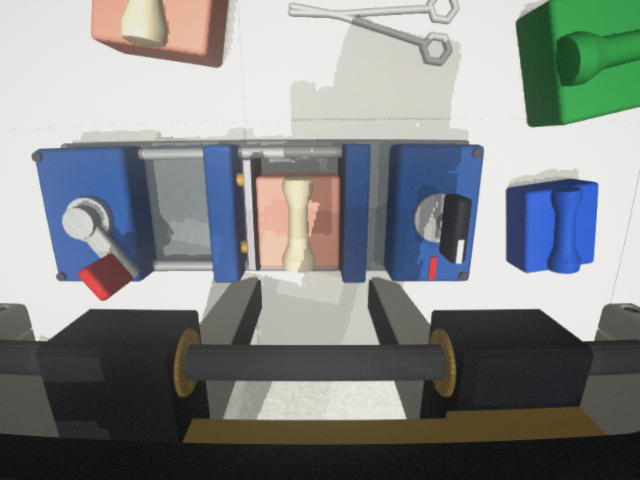

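View pics/scene11.png

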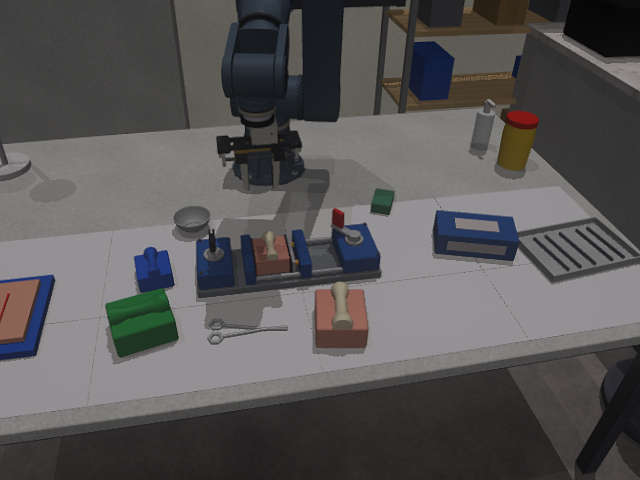

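```bash
python3 - <<'E'
from h import *
for n in('w2','w9','w11'):
    f=load(n);P=cloud(f)
    k=(P[...,2]>.115)&(P[...,2]<.15)&(abs(P[...,0]-.544)<.035)&(abs(P[...,1]+.21)<.035)
    print(n,np.percentile(P[k][:,2],[25,50,75,90]).round(4), 'housing',np.median(P[(abs(P[...,2]-.073)<.006)&(abs(P[...,0]-.56)<.05)&(abs(P[...,1]+.21)<.04)][:,2]).round(4))
for n in('w2','w11'):
    f=load(n);P=cloud(f); k=(abs(P[...,0]-.545)<.03)&(P[...,1]>-.02)&(P[...,1]<.085)&(P[...,2]>.06)&(P[...,2]<.08)
    h,e=np.histogram(P[k][:,1],np.arange(-.02,.086,.002)); print(n,[(round(a,3),int(b)) for a,b in zip(e,h)])
E
```

```text
w2 [0.1212 0.1231 0.1241 0.1247] housing 0.074
w9 [0.1226 0.1234 0.1241 0.1246] housing 0.0739
w11 [0.1293 0.1367 0.1379 0.1386] housing 0.0739
w2 [(np.float64(-0.02), 88), (np.float64(-0.018), 87), (np.float64(-0.016), 92), (np.float64(-0.014), 91), (np.float64(-0.012), 81), (np.float64(-0.01), 66), (np.float64(-0.008), 20), (np.float64(-0.006), 8), (np.float64(-0.004), 0), (np.float64(-0.002), 0), (np.float64(-0.0), 0), (np.float64(0.002), 0), (np.float64(0.004), 0), (np.float64(0.006), 0), (np.float64(0.008), 0), (np.float64(0.01), 0), (np.float64(0.012), 0), (np.float64(0.014), 0), (np.float64(0.016), 0), (np.float64(0.018), 77), (np.float64(0.02), 89), (np.float64(0.022), 89), (np.float64(0.024), 89), (np.float64(0.026), 95), (np.float64(0.028), 87), (np.float64(0.03), 49), (np.float64(0.032), 0), (np.float64(0.034), 0), (np.float64(0.036), 0), (np.float64(0.038), 0), (np.float64(0.04), 0), (np.float64(0.042), 0), (np.float64(0.044), 0), (np.float64(0.046), 0), (np.float64(0.048), 0), (np.float64(0.05), 110), (np.float64(0.052), 106), (np.float64(0.054), 99), (np.float64(0.056),
[... 918 characters left out ...]
 102), (np.float64(0.026), 100), (np.float64(0.028), 98), (np.float64(0.03), 48), (np.float64(0.032), 6), (np.float64(0.034), 0), (np.float64(0.036), 0), (np.float64(0.038), 0), (np.float64(0.04), 0), (np.float64(0.042), 0), (np.float64(0.044), 0), (np.float64(0.046), 0), (np.float64(0.048), 0), (np.float64(0.05), 0), (np.float64(0.052), 0), (np.float64(0.054), 0), (np.float64(0.056), 0), (np.float64(0.058), 0), (np.float64(0.06), 0), (np.float64(0.062), 0), (np.float64(0.064), 0), (np.float64(0.066), 0), (np.float64(0.068), 0), (np.float64(0.07), 0), (np.float64(0.072), 0), (np.float64(0.074), 0), (np.float64(0.076), 0), (np.float64(0.078), 0), (np.float64(0.08), 0), (np.float64(0.082), 0)]
```

Gap behind the face went from about 19 mm to about 9.6 mm, so the face is halfway in. The knob top is up 14 mm and its bar is within 0.01 rad of the mark. Handing in.

```bash
python3 - <<'E'
from h import *
print(r.observe()['time_s']); r.hand_in()
E
```

```text
24.9
the job is handed in; nothing more can be done
```

The job is done and handed in at 24.9 s. The bone block is clamped, the lock knob is at the red mark and fully out, and the arm is clear of everything.

- **Crank:** I wound it clockwise from about 1.78 to 8.8 rad in two strokes, with one regrip. The block sits square, and the gap behind the sprung face shrank from about 19 mm to 9.6 mm, so the face is roughly halfway in.
- **Lock knob:** I turned it about 1.07 rad clockwise to the mark, where the bar measured within about 0.01 rad. I then pulled it straight up until the upward resistance rose to about 16 N. The upper edge of the depth readings on the bar rose 14 mm. Their averages gave about 13–13.5 mm, because some readings fell on the side of the bar.
- **Final picture:** The other objects in the scene look to be where they started. I checked that by eye and did not measure it.

The highest contact force I read was about 19 N, during the pull on the knob. No check failed.

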